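# Swap the empty bin on the louvred panel for the full one

### The arm

A 6-joint arm with a two-finger parallel gripper is mounted at the origin on the work surface. World frame = base frame: x ahead of the robot, y to its left, z up, the work surface at z = 0. Lengths are in mm, angles in degrees, forces in N, time in s.
With the tool pointing down it reaches from about 300 to 875 mm from the base axis. Payload 4.2 kg.
Tool frame: the origin (TCP) lies midway between the tips of the shut fingers; the grasp point (between the pads) lies 19 mm behind it; x points along the fingers, y is the direction in which the jaws open and shut, and the axes are right-handed (so a half turn about x gives the same grasp; the last joint's range is limited). The gripper opens to 85 mm and grips with 20 to 120 N. Pads are 22 mm wide; open, the fingers measure 114 mm over their backs; the gripper's body (76 mm by 85 mm) begins 54 mm behind the grasp point. The pads swing forward as they close: fully open they stand 13 mm farther back than shut.
Start: joints at [-77.292, 18.312, 89.639, -0, 72.044, -1.146], TCP at [137.687, -558.29, 196.038] pointing down, gripper open.
Joint ranges: [-177.97, 177.97], [-48.28, 115.42], [12.27, 149.76], [-77.06, 257.06], [2.81, 150.46], [-146.56, 146.56]. Speed limits (degrees/s): [147.25, 147.25, 180, 180, 180, 180].

### API

Orientations are given as a 3x3 rotation matrix whose columns are the frame's x, y, z axes.
In Python, from station import manip, read_camera, camera_params, recognise gives the robot as it stands.
- The arm moves only by the shell command python3 -m crank 'ROWS' [FORCE]. ROWS is JSON, a list that holds one entry, the list of rows, each a list of 7 numbers: the shift along the tool's x, y, z in mm, then the turn, a rotation vector about the tool's x, y, z in rad, then the opening in per cent of the stroke, from 0 (shut) to 100 (fully open). A call has 1 to 12 rows; each row is the pose to reach, as a shift and turn from the pose measured when the call began, along the tool's axes at that moment; what a row does not reach only later rows make up. A row lasts 1/10 s, in which the tool goes at most 50 mm and 8.59 degrees, less where a joint would pass 70% of its speed; a pose out of reach is approached as far as the arm can. A call with a gripper value outside its range is refused whole. The fingers move at their own pace and stop on an object; FORCE is the grip in N (left out, the last holds). Time passes only in rows, so rows that repeat a pose let the fingers close. It gives the time, the measured TCP pose, the force and the opening at its end, in the units of the state.
- manip.get_state(): the state, without advancing time (a new reading comes with each control period).
- read_camera(name): name is "scene" or "top" or "wrist"; returns (picture, depth): 420x560x3 uint8, red, green, blue; 420x560 float32, mm along the optical axis (not along the pixel's ray), 0 where there is no reading.
- camera_params(name): a dict with "K" (3x3 intrinsics, pixels), "R" (3x3) and "t" (3): a world point X has camera coordinates R X + t. Camera axes: x right, y down, z forward; pixel columns grow to the right and rows downward; lengths in mm; the calibration is good to about 2 mm. A picture is of the moment at which its call begins: read the wrist's pose just before it. camera_params takes no time and is no camera call; for the wrist camera it gives the pose at the moment of the call.
- manip.hand_in(): hands the job in, once; it reports no verdict.
Trained networks look in the newest picture that a camera, given by its name, has taken for a name from the list of things; names that differ only in an ending like _2 or _b are one class to them, and where a whole thing is asked for, a point or a joint stands for the part that bears it (a point fixed in the world has none). Each returns a list of dicts, best first, with "conf" (0 to 1); they miss things now and then, are a little off and sometimes report something else, mostly with a low value. They report only what shows in the picture. A call takes as long as a camera call. They do not tell look-alikes from the thing itself.
- recognise(name, camera): "centre" ([x, y, z] in mm, in world coordinates, good to about 4 mm: the middle of the surface that is visible of it).
The state is a dict: "t": time; "q": joint angles; "qvel": joint speeds; "effort": joint torques, N m; "tool_pos": TCP position; "eef_rot": TCP orientation; "contact_force": force on the tool from outside, world axes, zero at the start; "moment": the same for the moment, N m; "width": opening from 0.0 (shut) to 1.0 (fully open).
Only numpy, scipy, OpenCV 4.12 (cv2) and the standard library are available. Lean on these libraries where they do the work, as an engineer would, in place of code of your own. Each camera call takes 0.05 s, during which the arm holds its last target. There are 200 camera calls.

### The job

The bin that hangs empty on the louvred panel is to be swapped for the full one: lift the empty bin off and stand it upright in the shallow grey returns tray. Then hang the full bin of roller carriages in its place on the top rail, its rear lip caught behind the louvre, with all three carriages still in it; leave the two neighbouring bins hanging where they are and do not disturb the bottle or the drill.

Things in the scene. Friction and masses are not known exactly. Their poses are not given: they have to be found in the camera images.
- rack: Grey steel louvred panel on two dark feet, fixed, 376 wide (its y) x 242 mm high. Its front faces -x, z up. Origin: on the bench 84.5 mm in front of the panel's flat face, halfway along it. Three bins hang on its top rail with their axes along the rack's, middles at y = -104, 0, +104 mm (within 5), about 40 mm apart. A bin held level with its lip mid-slot and its ledge on the rail has its origin at x = 0, z = 123 mm.
- rail (a point): Middle of the upper edge of the top louvre: rack x = 75.25, z = 200 mm. The edge is an upright strip 2.5 mm thick (rack x 74 to 76.5) and 11 mm high; an 8 mm slot, open upwards, closed below, lies between it and the flat panel. The lip drops into it with 2.5 mm to spare either way in x, after passing over the edge (bin raised over 11 mm). Five more louvres below, 33 mm apart.
- empty_bin: Blue plastic picking bin, 140 long (its x) x 64 wide (its y) x 80 mm high, walls and floor 3 mm. Origin: centre of the underside. The low front (44 mm) faces -x; side walls are full height from x = -18 mm to the back wall (outer face x = +70). Empty, about 0.12 kg, hanging on the top rail at one of three places, sagging some 5 degrees nose-down. Grip it from above across the 64 mm width.
- empty_bin_lip (a point): Middle of the lower edge of the empty bin's hanging lip. In the bin's frame the hanging lip is a 3 mm plate, 56 mm wide, at x = 79 to 82 mm, pointing down from a ledge at the rim (z 77 to 80) to z = 67; 9 mm gap between it and the back wall.
- full_bin: Blue plastic picking bin, 140 long (its x) x 64 wide (its y) x 80 mm high, walls and floor 3 mm. Origin: centre of the underside. The low front (44 mm) faces -x; side walls are full height from x = -18 mm to the back wall (outer face x = +70). Holds the three roller carriages, about 0.45 kg in all; stands on the bench. Grip it from above across the 64 mm width.
- full_bin_lip (a point): Middle of the lower edge of the full bin's hanging lip. In the bin's frame the hanging lip is a 3 mm plate, 56 mm wide, at x = 79 to 82 mm, pointing down from a ledge at the rim (z 77 to 80) to z = 67; 9 mm gap between it and the back wall. Hung, the ledge rests on the louvre's edge and this point lies in the slot about 10 mm below the edge.
- handle_bin: Bystander: the same bin, filled with aluminium window handles (standing up to 14 mm over the rim), hanging on the top rail. Origin: centre of the underside.
- packer_bin: Bystander: the same bin, filled with flat glazing packers, hanging on the top rail. Origin: centre of the underside.
- tray: Shallow grey returns tray, fixed on the bench, 220 (its x) x 142 (its y) x 26 mm high outside, walls and floor 4 mm. Origin: centre of the underside.
- carriage1: Steel roller carriage with two black wheels, 100 x 17 x 34 mm, standing on its wheels in the full bin. Origin: centre of the underside, long side along x.
- carriage2: A second such carriage in the full bin.
- carriage3: A third such carriage in the full bin.
- bottle: Bystander: white plastic bottle, 62 mm across, 190 mm high, on the bench. Origin: centre of the underside.
- drill: Bystander: cordless drill lying on its side on the bench, about 200 x 200 x 62 mm. Origin: on the bench, in the middle.
Not all that is in view belongs to the job. What is shaped like the carriage1 but blue or red is not meant.

How it is judged (in metres and radians):
On the way, in this order (a step that is already met when the one before it is completed fails the run):
1. the empty bin stands upright in the tray, released (horizontal distance between empty_bin and tray below 0.06 m and z of empty_bin in the frame of tray between 0 and 0.009 m and angle between empty_bin's own z axis and vertical below 0.08 rad and linear speed of empty_bin below 0.02 m/s and contact force between the fingers and empty_bin below 0.5 N), for 0.2 s.
2. the full bin hangs on the top rail in the free place, lip behind the louvre, carriages in it, released (x of full_bin_lip in the frame of rack between 0.076 and 0.0855 m and z of full_bin_lip in the frame of rack between 0.183 and 0.1945 m and (y of full_bin_lip in the frame of rack between -0.134 and -0.074 m or y of full_bin_lip in the frame of rack between -0.03 and 0.03 m or y of full_bin_lip in the frame of rack between 0.074 and 0.134 m) and angle between full_bin's own z axis and vertical below 0.2 rad and angle between the x axis of full_bin and the x axis of rack, either way round below 0.1 rad and linear speed of full_bin below 0.02 m/s and contact force between the fingers and full_bin below 0.5 N and x of carriage1 in the frame of full_bin between -0.07 and 0.07 m and y of carriage1 in the frame of full_bin between -0.032 and 0.032 m and z of carriage1 in the frame of full_bin between -0.005 and 0.06 m and x of carriage2 in the frame of full_bin between -0.07 and 0.07 m and y of carriage2 in the frame of full_bin between -0.032 and 0.032 m and z of carriage2 in the frame of full_bin between -0.005 and 0.06 m and x of carriage3 in the frame of full_bin between -0.07 and 0.07 m and y of carriage3 in the frame of full_bin between -0.032 and 0.032 m and z of carriage3 in the frame of full_bin between -0.005 and 0.06 m), for 0.2 s.
At the end, for the whole second after the job is handed in: Empty bin upright on the tray's floor (within 60 mm of its middle, 0.08 rad); full bin on the top rail within 30 mm of the freed place, lip at least 5.5 mm below the louvre's edge, square to the panel within 0.1 rad, three carriages in it; both released and at rest (all of step 1 and all of step 2); the robot touches nothing.
It fails at once if a neighbouring bin is shifted more than 25 mm or unhooked (distance of any of handle_bin, packer_bin from where it was at the start of the episode above 0.025 m).
It fails at once if the bottle or the drill is shifted more than 20 mm (distance of any of bottle, drill from where it was at the start of the episode above 0.02 m).
It also fails if it takes over 66 s, if anything falls off the work surface, if the arm or the gripper's body presses on something with over 40 N, if the wrist force passes 120 N, or if a joint passes its speed limit or range.

## Working session

There is one attempt and no reset: what is moved stays moved. The work goes in short steps, Python scripts to look and compute and a shell command to move; the robot and the scene stay as the last step left them, time stands still between calls to the robot, and variables do not carry over. Pictures are saved under pics/ and viewed, about 8 in all and at most 12, crops included, and the job is handed in when it is done.

```bash
ls; mkdir -p pics
cat > h.py <<'E'
import numpy as np, cv2
from station import manip, read_camera, camera_params, recognise
def cloud(name):
    p=camera_params(name); im,d=read_camera(name)
    K,R,t=[np.array(p[k],float) for k in("K","R","t")]
    v,u=np.mgrid[:420,:560]
    c=np.stack([(u-K[0,2])/K[0,0]*d,(v-K[1,2])/K[1,1]*d,d],-1)
    W=(c-t.ravel())@R
    W[d<=0]=np.nan
    return im,d,W
def save(n,im): cv2.imwrite('pics/'+n+'.png',cv2.cvtColor(im,cv2.COLOR_RGB2BGR))
E
python3 - <<'E'
from h import *
ims=[]
for c in("scene","top"):
    im,d,W=cloud(c); ims.append(im); np.savez('/tmp/'+c,im=im,d=d,W=W)
    p=camera_params(c); print(c,np.round(-np.array(p['R']).T@np.array(p['t']).ravel()),np.round(np.array(p['K']),0).tolist())
    for n in "rack empty_bin full_bin handle_bin packer_bin tray carriage1 bottle drill".split():
        print(n,[(np.round(r['centre']).tolist(),round(r['conf'],2)) for r in recognise(n,c)[:5]])
save('scene',ims[0]);save('top',ims[1])
print(manip.get_state())
E
```

```text
pics
scene [ 981. -614. 1122.] [[436.0, 0.0, 285.0], [0.0, 436.0, 209.0], [0.0, 0.0, 1.0]]
rack [([445.0, 297.0, 188.0], 0.67)]
empty_bin [([507.0, 266.0, 135.0], 0.7), ([529.0, -65.0, 33.0], 0.6)]
full_bin [([559.0, -47.0, 45.0], 0.94)]
handle_bin []
packer_bin [([606.0, 304.0, 158.0], 0.82)]
tray [([536.0, -370.0, 3.0], 0.76), ([508.0, 268.0, 137.0], 0.59)]
carriage1 [([195.0, -306.0, 28.0], 0.86), ([730.0, 193.0, 31.0], 0.84), ([529.0, -69.0, 32.0], 0.69), ([533.0, -39.0, 40.0], 0.61), ([382.0, -93.0, 33.0], 0.57)]
bottle [([719.0, -311.0, 121.0], 0.8), ([553.0, -50.0, 46.0], 0.55)]
drill [([744.0, -83.0, 52.0], 0.62)]
top [ 247.   31. 1288.] [[508.0, 0.0, 279.0], [0.0, 508.0, 211.0], [0.0, 0.0, 1.0]]
rack [([417.0, 283.0, 195.0], 0.79)]
empty_bin [([517.0, 254.0, 138.0], 0.71)]
full_bin [([558.0, -30.0, 44.0], 0.66), ([692.0, -284.0, 121.0], 0.32), ([609.0, 311.0, 153.0], 0.17)]
handle_bin [([434.0, 187.0, 184.0], 0.71)]
packer_bin [([607.0, 311.0, 152.0], 0.68), ([557.0, -29.0, 45.0], 0.46)]
tray [([530.0, -367.0, 4.0], 0.92)]
carriage1 [([536.0, -59.0, 38.0], 0.8), ([374.0, -87
[... 259 characters left out ...]
-2.17141733e-03,
        7.20432348e+01, -1.14565158e+00]), 'qvel': array([ 0.00772311, -0.03264054,  0.02102269, -0.08307959,  0.08941824,
        0.09126557]), 'effort': array([-1.54843667e-03, -4.15419531e+01, -2.34432042e+01, -1.86680938e-05,
        3.26701402e-04, -4.94588370e-08]), 'tool_pos': array([ 137.67065379, -558.31158739,  196.04610823]), 'eef_rot': array([[-7.81131241e-06,  2.39441007e-01, -9.70910915e-01],
       [-1.29255956e-04, -9.70910907e-01, -2.39441004e-01],
       [-9.99999992e-01,  1.23625670e-04,  3.85332648e-05]]), 'contact_force': array([-0.30448584,  0.40297081,  0.41174768]), 'moment': array([-0.03407029, -0.00035897, -0.01866317]), 'width': 0.9976704637176245}
```

View pics/scene.png

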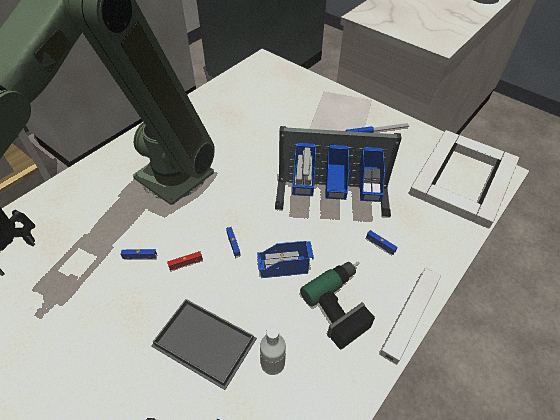

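View pics/top.png

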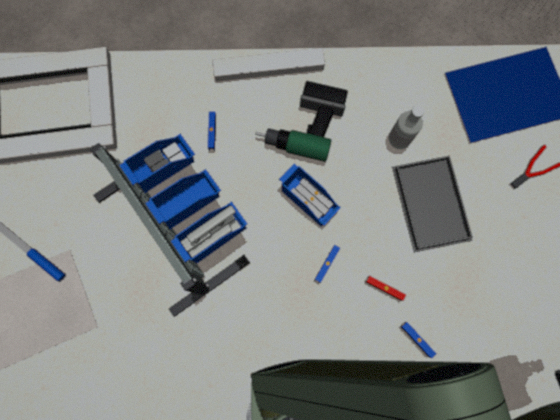

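Run:
```python
from h import *
ims=[]
for c,(x0,y0,x1,y1) in(("scene",(240,120,400,290)),("top",(90,125,350,255))):
    z=np.load('/tmp/%s.npz'%c); im,W=z['im'],z['W']
    crop=cv2.resize(im[y0:y1,x0:x1],None,fx=400/(x1-x0),fy=400/(x1-x0),interpolation=cv2.INTER_CUBIC); ims.append(cv2.copyMakeBorder(crop,0,max(0,430-crop.shape[0]),0,0,cv2.BORDER_CONSTANT)[:430])
    print(c)
    I=im.astype(int); blue=(I[...,2]>I[...,0]+50)&(I[...,2]>I[...,1]+30)
    def rect(m,n):
        P=W[m]; P=P[np.isfinite(P).all(1)]
        (cx,cy),s,a=cv2.minAreaRect(P[:,:2].astype(np.float32)); print(n,len(P),np.round([cx,cy,*s,a],1),'z',np.round(np.percentile(P[:,2],[2,50,98]),1))
    X,Y,Z=W[...,0],W[...,1],W[...,2]
    nf=(np.hypot(X-550,Y+40)<120)&blue
    rect(nf&(Z>25),'full all'); rect(nf&(Z>72),'full rim'); rect(nf&(Z>36)&(Z<50),'full lo')
    for n,q in(('empty',(512,260)),('handle',(434,187)),('packer',(607,308))):
        nb=(np.hypot(X-q[0],Y-q[1])<130)&blue&(Z>100)
        _,lab=cv2.connectedComponents(nb.astype(np.uint8)) [:2]
        k=lab[nb&(np.hypot(X-q[0],Y-q[1])<30)]
        if len(k):
            k=np.bincount(k).argmax(); rect(lab==k,n); rect((lab==k)&(Z>188),n+' rim')
    g=(np.abs(X-500)<170)&(Y>180)&(Y<480)&(Z>225)&(Z<250)&(np.ptp(im.astype(int),2)<30)
    rect(g,'rack top')
    t=(np.hypot(X-530,Y+367)<170)
    rect(t&(Z>15)&(Z<35),'tray rim'); rect(t&(Z>-5)&(Z<12)&(I.max(2)<110),'tray floor')
save('crop',np.hstack(ims))
```

```text
scene
full all 253 [547.7 -48.2 157.8  66.5  45.7] z [36.7 77.1 83.6]
full rim 142 [566.5 -28.9 103.9  66.5  45.7] z [74.4 79.3 83.8]
full lo 85 [543.8 -53.7 145.4  64.7  44.4] z [37.3 44.1 49. ]
empty 631 [518.4 243.6  64.  162.1  34.8] z [115.3 123.2 204. ]
empty rim 113 [503.4 265.   63.3 109.3  36. ] z [190.5 200.9 206.1]
handle 234 [435.1 184.   63.8 165.3  35.1] z [125.1 187.5 206.1]
handle rim 117 [422.1 201.4  64.  121.2  36.6] z [190.9 202.9 207. ]
packer 245 [611.8 310.9  80.  164.8  33.3] z [123.2 181.7 204.9]
packer rim 114 [591.8 326.6  64.3 111.4  34.2] z [191.7 201.4 205.5]
rack top 940 [472.2 319.8 365.9  32.   35.5] z [225.6 239.4 245.3]
tray rim 713 [ 532.3 -367.9  222.6  143.4   10.4] z [15.3 24.  29.4]
tray floor 4210 [ 557.1 -364.3  280.1  153.2   10.5] z [-0.5  4.   9.8]
top
full all 555 [543.6 -45.9 157.   64.3  46.2] z [28.9 66.3 82.6]
full rim 239 [561.2 -27.4 106.3  64.   46.5] z [72.5 78.1 83.4]
full lo 148 [539.3 -50.7 144.1  63.6  45.9] z [36.9 42.5 49.5]
empty 1884 [515.  245.   65.5 156.2  34.6] z [111.7 128.  203.9]
empty rim 360 [500.9 265.8  65.2 101.9  34.6] z [189.4 199.5 205.5]
handle 798 [431.8 184.9  65.1 160.8  34.4] z [128.3 188.  205.4]
handle rim 399 [421.1 201.2  65.2 117.9  34.8] z [188.8 201.2 205.9]
packer 1212 [603.3 306.8  66.7 156.   34.5] z [112.8 156.7 203.7]
packer rim 347 [587.8 328.7  65.  101.3  34.5] z [188.3 199.  205.2]
rack top 1554 [473.7 323.  357.9  29.3  36. ] z [228.4 241.1 245.1]
tray rim 701 [ 554.2 -361.2  271.1  144.5   10.4] z [15.6 23.3 29.8]
tray floor 4468 [ 551.6 -360.2  279.   153.2   11.4] z [-2.4  3.   9.5]
```

View pics/crop.png

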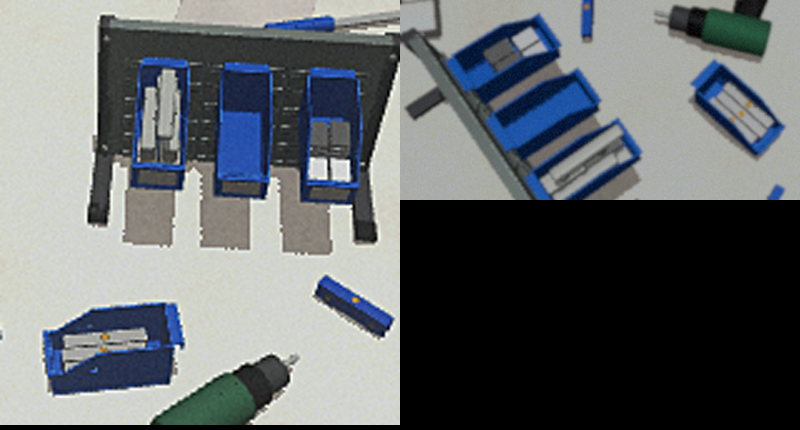

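The crop shows three hanging bins. Left holds handles (scene crop 160,120), middle is empty (243,130), and right holds packers (332,130). So the middle one is the empty bin. The only bin on the bench is the full one (scene crop 110,345; top crop 737,108), its lip at the far end, +x/+y. The loose blue and red carriages are look-alikes and get ignored.

```bash
cat >> h.py <<'E'
from scipy.spatial.transform import Rotation as Ro
def plan(p,yaw,pitch=0):
    "shift (tool axes, mm) and turn (rotvec) to TCP p, jaws (tool y) at yaw deg; pitch about tool y"
    s=manip.get_state(); R=np.array(s['eef_rot']); a=np.radians(yaw)
    x=np.array([0,0,-1.]); y=np.array([np.cos(a),np.sin(a),0]); T=np.c_[x,y,np.cross(x,y)]@Ro.from_euler('y',pitch,degrees=True).as_matrix()
    print('t',round(s['t'],2),'pos',np.round(s['tool_pos'],1),'w',round(s['width'],3),'F',np.round(s['contact_force'],1),'q',np.round(s['q']))
    print('shift',np.round(R.T@(np.array(p)-s['tool_pos']),1),'turn',np.round(Ro.from_matrix(R.T@T).as_rotvec(),4))
E
python3 -c "
from h import *
plan((505,235,400),34.7)"
```

```text
t 1.0 pos [ 137.7 -558.3  196. ] w 0.998 F [-0.3  0.4  0.4] q [-77.  18.  90.  -0.  72.  -1.]
shift [-204.1 -682.3 -546.6] turn [-1.9346e+00  1.0000e-04 -0.0000e+00]
```

```bash
python3 -m crank '[[[-40,-20,-15,-0.05,0,0,100],[-80,-55,-45,-0.15,0,0,100],[-110,-90,-72,-0.25,0,0,100],[-130,-130,-104,-0.37,0,0,100],[-150,-170,-136,-0.48,0,0,100],[-165,-210,-168,-0.6,0,0,100],[-180,-250,-200,-0.71,0,0,100],[-190,-290,-232,-0.82,0,0,100],[-200,-330,-264,-0.94,0,0,100],[-204,-365,-292,-1.03,0,0,100],[-204,-395,-316,-1.12,0,0,100],[-204,-395,-316,-1.12,0,0,100]]]' 60
python3 -c "
from h import *
plan((505,235,400),34.7)"
```

```text
t: 2.2
tool_pos: [350.9, -95.6, 400.7]
eef_rot: [[0.002, 0.98, -0.201], [0.001, -0.201, -0.98], [-1.0, 0.002, -0.001]]
contact_force: [0.1, -0.7, -0.2]
width: 1.0
t 2.2 pos [350.9 -95.6 400.7] w 1.0 F [ 0.1 -0.7 -0.2] q [-17.  -5.  88.   0.  97.  -6.]
shift [   1.3   84.5 -354.9] turn [-8.08e-01 -4.00e-04 -2.20e-03]
```

```bash
python3 -m crank '[[[0,10,-40,-0.1,0,0,100],[0,20,-85,-0.2,0,0,100],[0,30,-130,-0.3,0,0,100],[0,42,-175,-0.4,0,0,100],[0,53,-220,-0.5,0,0,100],[0,64,-265,-0.6,0,0,100],[0,74,-310,-0.7,0,0,100],[1,84,-355,-0.808,0,0,100],[1,84,-355,-0.808,0,0,100],[1,84,-355,-0.808,0,0,100]]]'
python3 - <<'E'
from h import *
plan((505,235,400),34.7)
im,d,W=cloud('wrist'); np.savez('/tmp/w1',im=im,d=d,W=W); save('w1',im)
E
```

```text
t: 3.2
tool_pos: [504.5, 235.8, 399.4]
eef_rot: [[0.0, 0.822, 0.57], [-0.0, 0.57, -0.822], [-1.0, 0.0, 0.0]]
contact_force: [0.7, -0.9, 0.7]
width: 1.002
t 3.2 pos [504.5 235.8 399.4] w 1.002 F [ 0.7 -0.9  0.7] q [ 24.  14.  68.  -0.  99. -11.]
shift [-0.6 -0.1  0.9] turn [ 0.0008  0.0005 -0.    ]
```

View pics/w1.png

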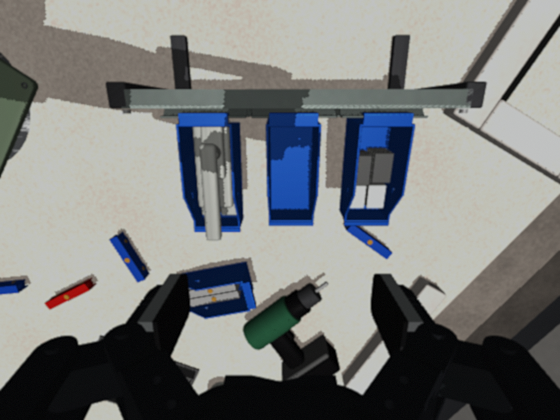

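The wrist view shows the panel's top edge at row 97, nearly parallel to the image rows. The bins are at columns 210 (handles), 293 (empty) and 377 (packers). I'll measure from this cloud.

Run:
```python
from h import *
z=np.load('/tmp/w1.npz'); im,W=z['im'],z['W']; I=im.astype(int)
blue=(I[...,2]>I[...,0]+40)&(I[...,2]>I[...,1]+25); X,Y,Z=W[...,0],W[...,1],W[...,2]
def rect(m,n):
    P=W[m]; P=P[np.isfinite(P).all(1)]
    (cx,cy),s,a=cv2.minAreaRect(P[:,:2].astype(np.float32)); print(n,len(P),np.round([cx,cy,*s,a],1),'z',np.round(np.percentile(P[:,2],[2,50,98]),1))
cols=np.arange(560)[None]+np.zeros((420,1)); rows=np.arange(420)[:,None]+np.zeros((1,560))
for n,c in(('h',210),('e',293),('p',377)):
    b=blue&(abs(cols-c)<38)&(rows<240)&(Z>100)
    rect(b,n); rect(b&(Z>185),n+'rim'); 
    # lip/ledge: rows<128
    rect(b&(rows<130)&(Z>190),n+'ledge')
top=(rows<112)&(rows>84)&(Z>234)&(Z<250); rect(top,'panel top')
P=W[top]; l=cv2.fitLine(P[:,:2].astype(np.float32),cv2.DIST_HUBER,0,.01,.01).ravel(); print('panel yaw',np.degrees(np.arctan2(l[1],l[0])))
f=blue&(np.hypot(X-545,Y+46)<110)&(Z>25); rect(f,'full')
# empty side rims profile in rack frame (yaw 35)
a=np.radians(35); u=np.array([-np.sin(a),np.cos(a)]); v=-np.array([np.cos(a),np.sin(a)])
b=blue&(abs(cols-293)<34)&(rows<240)&(Z>165); Q=W[b]; s=Q[:,:2]@u; w=Q[:,:2]@v
for lo in range(int(s.min()),int(s.max()),8):
    k=(s>=lo)&(s<lo+8)
    if k.sum()>3: print(lo,k.sum(),'z',np.round(np.percentile(Q[k,2],[50,95]),1),'v',np.round([w[k].min(),w[k].max()],1))
```

```text
h 3017 [434.4 183.9  63.8 156.9  34.7] z [135.9 183.  204.4]
hrim 1460 [429.1 191.6  63.7 138.   34.8] z [185.9 202.4 204.6]
hledge 688 [394.9 240.9  63.6  18.3  34.9] z [199.6 202.9 204.4]
e 5654 [517.8 244.1  63.  154.8  34.6] z [113.8 122.6 203.4]
erim 1116 [504.1 263.9  63.  106.7  34.6] z [187.6 201.7 204.1]
eledge 733 [479.  300.   62.   19.2  34.1] z [198.7 202.4 204.4]
p 4579 [605.  305.5  66.2 153.9  33.9] z [120.5 162.8 203.4]
prim 1417 [592.6 325.2  66.3 106.8  34.7] z [185.8 200.5 204. ]
pledge 749 [566.6 360.5  63.4  19.3  34.9] z [197.3 202.2 204.1]
panel top 7301 [464.8 320.8 376.   21.   34.7] z [240.1 241.7 243.3]
panel yaw 34.73146
full 1814 [553.5 -37.7 133.9  65.5  45.3] z [27.2 61.5 80.9]
-146 17 z [170.5 173.3] v [-595.  -532.6]
-138 23 z [175.4 181.5] v [-595.2 -532.9]
-130 27 z [183.7 188.7] v [-595.1 -533.3]
-122 43 z [190.8 195.4] v [-595.2 -532.5]
-114 44 z [194.7 196.6] v [-594.9 -532.9]
-106 43 z [194.9 196.7] v [-594.6 -533. ]
-98 45 z [196.1 197.6] v [-595.6 -533.2]
-90 39 z [196.7 198.7] v [-595.3 -533.3]
-82 42 z [196.9 199. ] v [-594.9 -533.4]
-74 50 z [194.6 199.7] v [-595.8 -533.7]
-66 49 z [198.  200.2] v [-595.3 -533.9]
-58 50 z [197.9 201.2] v [-595.1 -533. ]
-50 55 z [200.3 201.9] v [-595.5 -533. ]
-42 100 z [201.  202.5] v [-595.5 -533.2]
-34 397 z [202.3 203.7] v [-595.  -533.4]
-26 269 z [202.9 204.2] v [-594.  -536.9]
```

Run:
```python
from h import *
plan((517.4,244.6,157),34.7)
z=np.load('/tmp/w1.npz'); W=z['W']
a=np.radians(34.73); u=np.array([-np.sin(a),np.cos(a)]); v=-np.array([np.cos(a),np.sin(a)])
s=W[...,:2]@u; w=W[...,:2]@v; Z=W[...,2]
for c0,c1 in((245,264),(322,342),(120,170),(418,455)):
    sub=(slice(90,135),slice(c0,c1)); S,z_=s[sub],Z[sub]
    print(c0); 
    for r in range(0,45,2): print(90+r,np.round([np.nanmedian(S[r]),np.nanmedian(z_[r])],1),end=' ')
    print()
top=(Z>236)&(Z<250)&(s>-30)&(s<20); print(np.nanpercentile(s[top],[1,50,99]),np.nanpercentile(w[top],[.2,99.8]))
```

```text
t 3.25 pos [504.3 234.9 400.1] w 1.003 F [0.  0.5 0.4] q [ 24.  14.  68.  -0.  99. -11.]
shift [243.1  16.   -0.7] turn [-0.0004  0.0008 -0.0012]
245
90 [  4.3 241.7] 92 [  2.5 241.8] 94 [  0.6 241.4] 96 [ -1.2 241.8] 98 [ -3.1 241.7] 100 [ -5.  241.8] 102 [ -6.9 241.6] 104 [ -8.8 242. ] 106 [-10.6 241.5] 108 [-12.7 181.6] 110 [-14.9 183.9] 112 [-17.2 186. ] 114 [-19.3 188.7] 116 [-21.3 199.8] 118 [-29.7  -0.3] 120 [-33.1  -0.5] 122 [-36.4   0. ] 124 [-39.8  -0.2] 126 [-43.2  -0.7] 128 [-46.6   0.1] 130 [-50.   -0.4] 132 [-53.5  -0.2] 134 [-56.9  -0.5] 
322
90 [  4.3 242. ] 92 [  2.5 241.9] 94 [  0.6 241.7] 96 [ -1.2 241.4] 98 [ -3.1 242. ] 100 [ -5. 242.] 102 [ -6.9 241.7] 104 [ -8.8 241.8] 106 [-10.7 241.9] 108 [-12.7 181.8] 110 [-14.9 184.1] 112 [-17.2 186.4] 114 [-19.4 188.9] 116 [-21.3 199. ] 118 [-29.7  -0.8] 120 [-33.1  -0.3] 122 [-36.5  -0.5] 124 [-39.8  -0.5] 126 [-43.2  -0.1] 128 [-46.6  -0. ] 130 [-50.    0.1] 132 [-53.5   0. ] 134 [-56.9  -0.4] 
120
90 [  4.3 242. ] 92 [  2.5 241.6] 94 [  0.6 242. ] 96 [ -1.2 241.8] 98 [ -3.1 241.6] 100 [ -5. 242.] 102 [ -6.9 241.8] 104 [ -8.7 242. ] 106 [-10.6 241.7] 108 [-13.1   0.3] 110 [-16.4   0.7] 112 [-19.7   0.3] 114 [-23.    0.3] 116 [-26.3   0.4] 118 [-29.7  -0.1] 120 [-33.1  -0.1] 122 [-36.4   0.1] 124 [-39.8  -0.2] 126 [-43.2  -0.2] 128 [-46.6  -0.3] 130 [-50.   -0.3] 132 [-53.4  -0. ] 134 [-56.9  -0.2] 
418
90 [  4.3 241.7] 92 [  2.5 241.7] 94 [  0.6 241.6] 96 [ -1.3 241.7] 98 [ -3.1 241.5] 100 [ -5.  241.8] 102 [ -6.9 241.8] 104 [ -8.8 241.6] 106 [-10.7 241.6] 108 [-13.2   0.7] 110 [-16.5   0.8] 112 [-19.8   0.4] 114 [-23.1   0.5] 116 [-26.4   1.6] 118 [-29.7  -0.3] 120 [-33.1  -0.4] 122 [-36.5  -0.5] 124 [-39.9  -0.5] 126 [-43.3  -0.5] 128 [-46.7  -0.6] 130 [-50.1  -0.5] 132 [-53.5  -0.6] 134 [-57.   -0.8] 
[-11.61494819  -3.05925484  10.80213272] [-751.17965836 -377.87523138]
```

```bash
python3 -m crank '[[[40,8,0,0,0,0,100],[85,16,0,0,0,0,100],[130,16,0,0,0,0,100],[170,16,0,0,0,0,100],[205,16,0,0,0,0,100],[230,16,-0.5,0,0,0,100],[243,16,-0.5,0,0,0,100],[243,16,-0.5,0,0,0,100],[243,16,-0.5,0,0,0,60],[243,16,-0.5,0,0,0,40],[243,16,-0.5,0,0,0,40],[243,16,-0.5,0,0,0,40]]]' 50
python3 -c "
from h import *
plan((517.4,244.6,157),34.7)"
```

```text
t: 4.45
tool_pos: [519.3, 245.3, 159.3]
eef_rot: [[0.007, 0.822, 0.569], [0.002, 0.569, -0.822], [-1.0, 0.007, 0.002]]
contact_force: [-0.4, -0.0, 0.1]
width: 0.401
t 4.45 pos [519.3 245.3 159.3] w 0.401 F [-0.4 -0.   0.1] q [ 24.  19.  93.  -0.  67. -11.]
shift [ 2.3 -2.  -0.5] turn [-0.0005  0.0017 -0.0068]
```

Run:
```python
from h import *
a,_=read_camera('scene'); b,_=read_camera('wrist')
save('g1',np.hstack([cv2.resize(a[100:240,240:420],(420,327)),cv2.resize(b,(380,327))]))
```

```text
(no output)
```

View pics/g1.png

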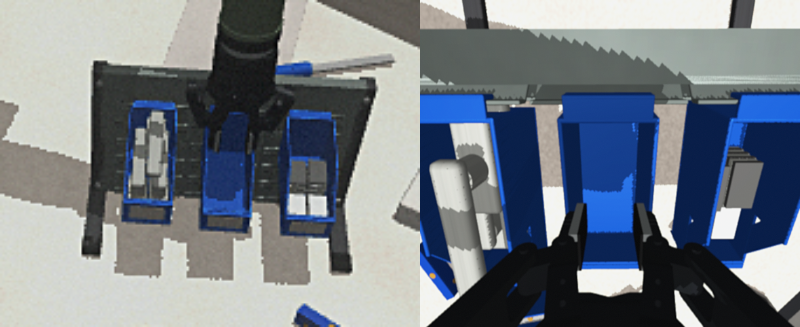

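The fingers are inside the bin at 34 mm: they closed before the arm had come down. Nothing is pressed. I'll lift clear, reopen, and descend with settling time before closing.

```bash
python3 -m crank '[[[-30,0,0,0,0,0,40],[-70,-2,-0.5,0,0,-0.0068,40],[-70,-2,-0.5,0,0,-0.0068,40],[-70,-2,-0.5,0,0,-0.0068,100],[-70,-2,-0.5,0,0,-0.0068,100],[-70,-2,-0.5,0,0,-0.0068,100],[-70,-2,-0.5,0,0,-0.0068,100],[-70,-2,-0.5,0,0,-0.0068,100]]]' 50
python3 -m crank '[[[0,0,0,0,0,0,100],[0,0,0,0,0,0,100]]]' 50
python3 -c "
from h import *
plan((517.4,244.6,157),34.7)"
```

```text
t: 5.35
tool_pos: [515.3, 243.7, 227.2]
eef_rot: [[-0.005, 0.822, 0.569], [-0.004, 0.569, -0.822], [-1.0, -0.006, 0.001]]
contact_force: [0.1, 0.8, 0.1]
width: 0.996
t: 5.55
tool_pos: [515.3, 243.6, 226.9]
eef_rot: [[-0.005, 0.822, 0.569], [-0.004, 0.569, -0.822], [-1.0, -0.007, 0.001]]
contact_force: [0.1, 0.6, 0.4]
width: 1.001
t 5.55 pos [515.3 243.6 226.9] w 1.001 F [0.1 0.6 0.4] q [ 24.  17.  87.  -0.  76. -10.]
shift [69.9  2.8  0.4] turn [-0.0003  0.0007  0.0066]
```

```bash
python3 -m crank '[[[20,2.8,0.4,0,0,0.0066,100],[40,2.8,0.4,0,0,0.0066,100],[55,2.8,0.4,0,0,0.0066,100],[65,2.8,0.4,0,0,0.0066,100],[70,2.8,0.4,0,0,0.0066,100],[70,2.8,0.4,0,0,0.0066,100],[70,2.8,0.4,0,0,0.0066,100],[70,2.8,0.4,0,0,0.0066,100]]]' 50
python3 - <<'E'
from h import *
plan((517.4,244.6,157),34.7)
a,_=read_camera('scene'); b,_=read_camera('wrist')
save('g2',np.hstack([cv2.resize(a[100:240,240:420],(420,327)),cv2.resize(b,(380,327))]))
E
```

```text
t: 6.35
tool_pos: [517.9, 244.8, 157.7]
eef_rot: [[0.002, 0.822, 0.569], [0.0, 0.569, -0.822], [-1.0, 0.002, 0.001]]
contact_force: [0.0, -0.2, -0.8]
width: 0.995
t 6.35 pos [517.9 244.8 157.7] w 0.995 F [ 0.  -0.2 -0.8] q [ 24.  20.  93.  -0.  67. -10.]
shift [ 0.7 -0.6 -0.1] turn [-0.0003  0.0009 -0.0017]
```

View pics/g2.png

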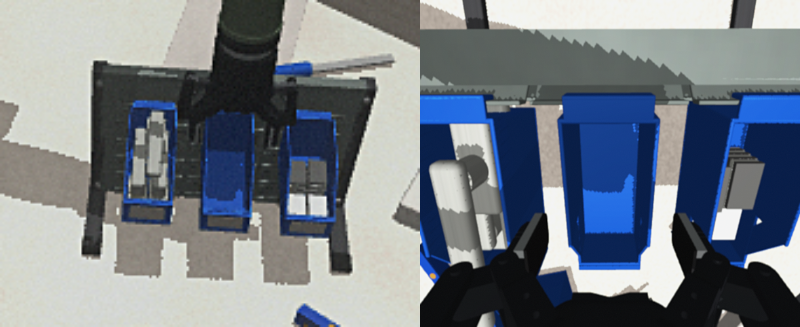

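Run:
```python
from h import *
p=camera_params('wrist'); K,R,t=[np.array(p[k],float) for k in("K","R","t")]; t=t.ravel()
print('cam',np.round(-R.T@t), 'axis',np.round(R[2],2))
s=manip.get_state(); 
def pr(X): c=R@np.array(X)+t; q=K@c; return np.round(q[:2]/q[2]*[380/560,327/420]+[420,0])
E=np.array(s['eef_rot']); T=np.array(s['tool_pos'])
print('tcp',pr(T),'pads',[pr(T+E@[-32,y,0]) for y in(-42,42)],[pr(T+E@[-13,y,0]) for y in(-42,42)])
u=np.array([-.569,.822,0]); v=np.array([-.822,-.569,0]); O=np.array([522,238,0])
for x,z in((-18,195),(8,197),(70,202)): print(x,[pr(O+x*u+w*v+[0,0,z]) for w in(-32,32)])
```

```text
cam [471. 312. 335.] axis [ 0.18 -0.26 -0.95]
tcp [609. 193.] pads [array([554., 213.]), array([664., 213.])] [array([560., 200.]), array([659., 200.])]
-18 [array([650., 251.]), array([568., 251.])]
8 [array([653., 219.]), array([565., 219.])]
70 [array([660., 122.]), array([557., 122.])]
```

Run:
```python
from h import *
s=manip.get_state(); E=np.array(s['eef_rot']); T=np.array(s['tool_pos'])
im,d,W=cloud('wrist')
L=(W-T)@E
I=im.astype(int); dark=I.max(2)<70
m=dark&(np.abs(L[...,1])<75)&(np.abs(L[...,1])>20)&(L[...,0]>-120)&(np.abs(L[...,2])<40)
for sgn in(-1,1):
    k=m&(np.sign(L[...,1])==sgn)
    for x in range(-100,10,8):
        q=k&(L[...,0]>=x)&(L[...,0]<x+8)
        if q.sum()>5: print(sgn,x,q.sum(),'y',np.round(np.percentile(L[q][:,1],[5,95])),'z',np.round(np.percentile(L[q][:,2],[5,95])))
```

```text
-1 -100 1945 y [-68. -41.] z [-14.   1.]
-1 -92 500 y [-60. -42.] z [-14.  -2.]
-1 -84 657 y [-54. -42.] z [-12.   6.]
-1 -76 667 y [-55. -42.] z [-12.   8.]
-1 -68 570 y [-55. -42.] z [-12.   8.]
-1 -60 417 y [-54. -42.] z [-12.   8.]
-1 -52 70 y [-45. -42.] z [-12.   6.]
-1 -44 11 y [-71. -50.] z [-19.  12.]
-1 -36 29 y [-71. -29.] z [-16.  18.]
-1 -28 22 y [-71. -29.] z [-23.  17.]
-1 -20 29 y [-71. -29.] z [-20.  17.]
-1 -12 15 y [-71. -29.] z [-28.  16.]
-1 -4 14 y [-71. -29.] z [-27.   9.]
-1 4 10 y [-72. -29.] z [-36.   2.]
1 -100 1934 y [42. 69.] z [-14.   2.]
1 -92 490 y [43. 60.] z [-13.  -2.]
1 -84 662 y [43. 55.] z [-12.   5.]
1 -76 645 y [43. 55.] z [-12.   7.]
1 -68 539 y [43. 56.] z [-12.   7.]
1 -60 415 y [43. 54.] z [-12.   7.]
1 -52 45 y [43. 47.] z [-11.   3.]
1 -44 9 y [28. 75.] z [-38.  12.]
1 -36 12 y [29. 75.] z [10. 21.]
```

The wrist depth shows the open fingertips at tool x ≈ -51 mm, not -13. They are at z≈209, above the 197 mm rim, which explains the empty closure. The true tips sit about 38 mm behind the reported TCP, so I'll go 36 mm lower.

```bash
python3 -m crank '[[[10,-0.5,0,0,0,0,100],[20,-0.5,0,0,0,0,100],[28,-0.5,0,0,0,0,100],[36,-0.5,0,0,0,0,100],[36,-0.5,0,0,0,0,100],[36,-0.5,0,0,0,0,100]]]' 40
python3 -m crank '[[[0,0,0,0,0,0,70],[0,0,0,0,0,0,70],[0,0,0,0,0,0,60],[0,0,0,0,0,0,60],[0,0,0,0,0,0,60]]]' 40
python3 -c "
from h import *
plan((517.4,244.6,122),34.7)"
```

```text
t: 7.1
tool_pos: [517.3, 244.4, 121.1]
eef_rot: [[0.001, 0.822, 0.569], [-0.0, 0.569, -0.822], [-1.0, 0.001, 0.001]]
contact_force: [0.6, 0.5, -0.1]
width: 1.0
t: 7.6
tool_pos: [517.5, 244.4, 121.7]
eef_rot: [[0.002, 0.822, 0.569], [-0.0, 0.569, -0.822], [-1.0, 0.001, 0.001]]
contact_force: [-0.4, -0.9, 4.1]
width: 0.744
t 7.6 pos [517.5 244.4 121.7] w 0.744 F [-0.4 -0.9  4.1] q [ 24.  21.  97.  -0.  62. -10.]
shift [-0.3  0.  -0.2] turn [-0.0004  0.001  -0.0013]
```

```bash
python3 -m crank '[[[-8,0,0,0,0,0,55],[-18,0,0,0,0,0,55],[-30,0,0,0,0,0,55],[-45,0,0,0,0,0,55],[-65,0,0,0,0,0,55],[-90,0,5,0,0,0,55],[-120,0,20,0,0,0,55],[-150,0,40,0,0,0,55],[-180,0,60,0,0,0,55],[-180,0,60,0,0,0,55],[-180,0,60,0,0,0,55]]]' 50
python3 - <<'E'
from h import *
a=np.radians(10.4); u=np.array([np.cos(a),np.sin(a)])
c=np.array([531,-367])+8*u
plan((c[0],c[1],290),-79.6)
im,d,W=cloud('scene'); w,_,_=cloud('wrist')
save('g3',np.hstack([cv2.resize(im[60:270,220:420],(400,420)),cv2.resize(w,(400,300))[0:300].repeat(1,0) if 0 else cv2.copyMakeBorder(cv2.resize(w,(400,300)),0,120,0,0,cv2.BORDER_CONSTANT)]))
E
```

```text
t: 8.7
tool_pos: [551.3, 195.2, 302.3]
eef_rot: [[0.002, 0.823, 0.568], [0.001, 0.568, -0.823], [-1.0, 0.003, 0.001]]
contact_force: [-0.8, -0.1, -1.5]
width: 0.745
t 8.7 pos [551.3 195.2 302.3] w 0.745 F [-0.8 -0.1 -1.5] q [ 18.  17.  77.   0.  86. -16.]
shift [  11.7 -328.9  454.3] turn [ 1.9938 -0.0022 -0.0022]
```

View pics/g3.png

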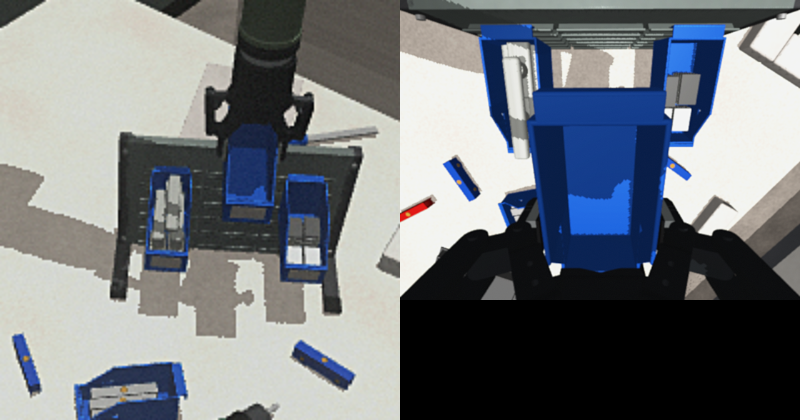

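The empty bin is held and clear of the rail, with both neighbours in place. Next, to the tray.

```bash
python3 -m crank '[[[0,-10,15,0.07,0,0,55],[0,-33,45,0.2,0,0,55],[0,-58,80,0.34,0,0,55],[0,-83,115,0.48,0,0,55],[0,-108,150,0.62,0,0,55],[0,-133,184,0.76,0,0,55],[0,-158,218,0.9,0,0,55],[0,-183,252,1.04,0,0,55],[0,-208,287,1.18,0,0,55],[0,-230,318,1.32,0,0,55],[0,-245,340,1.42,0,0,55],[0,-250,345,1.45,0,0,55]]]' 50
python3 -c "
from h import *
plan((538.9,-365.6,290),-79.6,-5)"
```

```text
t: 10.0
tool_pos: [540.4, -232.2, 298.5]
eef_rot: [[-0.005, 0.661, -0.75], [0.001, -0.75, -0.661], [-1.0, -0.004, 0.003]]
contact_force: [-0.2, -0.1, -0.4]
width: 0.737
t 10.0 pos [ 540.4 -232.2  298.5] w 0.737 F [-0.2 -0.1 -0.4] q [-24.  17.  77.  -0.  86.  24.]
shift [ 8.4 99.1 89.3] turn [ 0.5407 -0.0811 -0.021 ]
```

```bash
python3 -m crank '[[[0,17,15,0.1,-0.02,0,55],[2,35,31,0.2,-0.03,-0.01,55],[4,55,50,0.3,-0.05,-0.01,55],[6,75,68,0.42,-0.07,-0.02,55],[8,92,83,0.5,-0.08,-0.02,55],[8,99,89,0.54,-0.081,-0.021,55],[8,99,89,0.54,-0.081,-0.021,55],[8,99,89,0.54,-0.081,-0.021,55]]]' 50
python3 - <<'E'
from h import *
plan((538.9,-365.6,290),-79.6,-5)
for c in('scene','top'):
    im,d,W=cloud(c); I=im.astype(int); X,Y,Z=W[...,0],W[...,1],W[...,2]
    blue=(I[...,2]>I[...,0]+40)&(I[...,2]>I[...,1]+25)&(np.hypot(X-535,Y+367)<120)&(Z>200)
    P=W[blue]; print(c,len(P),np.round(cv2.minAreaRect(P[:,:2].astype(np.float32))[0:3],1) if 0 else cv2.minAreaRect(P[:,:2].astype(np.float32)))
    a=np.radians(10.4); s=P[:,:2]@[np.cos(a),np.sin(a)]
    for lo in range(int(s.min()),int(s.max()),12):
        k=(s>=lo)&(s<lo+12); print(lo,np.round(np.percentile(P[k,2],[2,50,97]),1),end=' ')
    print()
    im=im
    t=(np.hypot(X-531,Y+367)<150)&(Z>17)&(Z<34)&(I.max(2)<120); P=W[t]; print('tray',len(P),cv2.minAreaRect(P[:,:2].astype(np.float32)))
E
```

```text
t: 10.8
tool_pos: [539.2, -363.8, 290.3]
eef_rot: [[-0.086, 0.183, -0.979], [-0.014, -0.983, -0.183], [-0.996, -0.002, 0.087]]
contact_force: [-0.1, 0.6, -1.5]
width: 0.742
t 10.8 pos [ 539.2 -363.8  290.3] w 0.742 F [-0.1  0.6 -1.5] q [-33.  26.  65.  -3.  93.  46.]
shift [0.3 1.7 0.6] turn [ 0.0031 -0.0001  0.0014]
scene 1414 ((543.8629760742188, -363.4703674316406), (159.46554565429688, 65.39287567138672), 10.803330421447754)
389 [296.8 328.1 331.1] 401 [286.2 308.8 329.7] 413 [285.6 288.3 295.1] 425 [283.5 286.8 289.9] 437 [284.7 288.3 309.1] 449 [285.6 289.5 335.3] 461 [285.6 290.1 354.7] 473 [286.2 297.1 364.2] 485 [285.9 305.9 364.5] 497 [286.5 324.9 365.8] 509 [288.7 335.7 366.1] 521 [288.6 331.  366.6] 533 [287.8 364.  367. ] 545 [354.5 365.1 367.5] 
tray 437 ((533.025634765625, -367.453857421875), (221.23756408691406, 143.85086059570312), 10.466276168823242)
top 642 ((558.8756713867188, -318.1287841796875), (61.43050765991211, 155.99131774902344), 59.50011444091797)
453 [293.8 309.3 620.3] 465 [292.5 304.9 611. ] 477 [293.8 421.1 614.4] 489 [292.3 301.2 611.8] 501 [296.2 328.4 613. ] 513 [286.6 336.3 622.1] 525 [284.8 345.9 612.6] 537 [361.5 364.5 607.2] 
tray 309 ((539.7705078125, -362.11614990234375), (196.64755249023438, 144.24212646484375), 9.828110694885254)
```

```bash
python3 -m crank '[[[20,0,-1.7,0,-0.01,0,55],[55,0,-4.8,0,-0.02,0,55],[95,0,-8.3,0,-0.04,0,55],[135,0,-11.7,0,-0.04,0,55],[175,0,-15.2,0,-0.04,0,55],[210,0,-18.3,0,-0.04,0,55],[238,0,-20.8,0,-0.04,0,55],[256,0,-22.3,0,-0.04,0,55],[266,0,-23.2,0,-0.04,0,55],[270,0,-23.5,0,-0.04,0,55],[273,0,-23.8,0,-0.04,0,55],[273,0,-23.8,0,-0.04,0,55]]]' 50
python3 - <<'E'
from h import *
plan((538.9,-365.6,11),-79.6,-7.3)
im,d,W=cloud('scene'); I=im.astype(int); X,Y,Z=W[...,0],W[...,1],W[...,2]
P=W[(I[...,2]>I[...,0]+40)&(I[...,2]>I[...,1]+25)&(np.hypot(X-535,Y+367)<120)]
a=np.radians(10.4); s=P[:,:2]@[np.cos(a),np.sin(a)]
for lo in range(int(s.min()),int(s.max()),12):
    k=(s>=lo)&(s<lo+12); print(lo,np.round(np.percentile(P[k,2],[2,50,97]),1),end=' ')
E
```

```text
t: 12.1
tool_pos: [539.8, -363.9, 17.7]
eef_rot: [[-0.123, 0.184, -0.975], [-0.023, -0.983, -0.182], [-0.992, 0.0, 0.125]]
contact_force: [-0.5, 0.3, -0.7]
width: 0.743
t 12.1 pos [ 539.8 -363.9   17.7] w 0.743 F [-0.5  0.3 -0.7] q [-32.  36.  87.  -6.  62.  50.]
shift [6.7 1.6 0.3] turn [ 0.0031 -0.0019 -0.0009]
366 [0.5 4.  7.4] Traceback (most recent call last):
  File "<stdin>", line 7, in <module>
    return _quantile_unchecked(
        a, q, axis, out, overwrite_input, method, keepdims, weights)
    return _ureduce(a,
                    func=_quantile_ureduce_func,
    ...<5 lines>...
                    overwrite_input=overwrite_input,
                    method=method)
    r = func(a, **kwargs)
    result = _quantile(arr,
                       quantiles=q,
    ...<2 lines>...
                       out=out,
                       weights=wgt)
    slices_having_nans = np.isnan(arr[-1, ...])
                                  ~~~^^^^^^^^^
IndexError: index -1 is out of bounds for axis 0 with size 0
```

```bash
python3 -m crank '[[[1.5,0,-0.2,0,0,0,55],[3,0,-0.4,0,0,0,55],[4.5,0,-0.5,0,0,0,55],[6,0,-0.7,0,0,0,55],[6,0,-0.7,0,0,0,55],[6,0,-0.7,0,0,0,55]]]' 50
python3 - <<'E'
from h import *
plan((538.9,-365.6,9),-79.6,-7.3)
im,d,W=cloud('scene'); I=im.astype(int); X,Y,Z=W[...,0],W[...,1],W[...,2]
P=W[(I[...,2]>I[...,0]+40)&(I[...,2]>I[...,1]+25)&(np.hypot(X-535,Y+367)<120)]
a=np.radians(10.4); s=P[:,:2]@[np.cos(a),np.sin(a)]
for lo in range(int(s.min()),int(s.max()),12):
    k=(s>=lo)&(s<lo+12)
    if k.sum()>4: print(lo,np.round(np.percentile(P[k,2],[2,50,97]),1),end=' ')
E
```

```text
t: 12.75
tool_pos: [539.8, -364.1, 11.9]
eef_rot: [[-0.123, 0.183, -0.975], [-0.024, -0.983, -0.182], [-0.992, 0.001, 0.125]]
contact_force: [-1.0, -0.7, -0.2]
width: 0.743
t 12.75 pos [ 539.8 -364.1   11.9] w 0.743 F [-1.  -0.7 -0.2] q [-32.  36.  88.  -6.  61.  50.]
shift [3.  1.4 0.8] turn [ 0.0029 -0.0021 -0.0012]
383 [48.1 52.3 55.6] 395 [ 8.4 49.8 56.3] 407 [ 7.7 13.7 56.5] 419 [ 9.3 46.5 68.2] 431 [16.  71.8 76.3] 455 [ 7.3 10.4 13.2] 467 [ 5.7 10.6 36.4] 479 [ 5.   9.9 73. ] 491 [ 5.5 11.6 85.4] 503 [ 5.1 13.  86.4] 515 [10.3 54.7 86.9] 527 [ 7.2 66.4 86.5] 539 [78.8 84.  87.9] 551 [83.  84.6 86.7]
```

```bash
python3 -m crank '[[[1.5,0,-0.2,0,0,0,55],[2.5,0,-0.3,0,0,0,55],[2.5,0,-0.3,0,0,0,55]]]' 50
python3 -m crank '[[[0,0,0,0,0,0,80],[0,0,0,0,0,0,100],[0,0,0,0,0,0,100],[0,0,0,0,0,0,100],[-30,0,4,0,0,0,100],[-75,0,9.5,0,0,0,100],[-120,0,15,0,0,0,100],[-165,0,21,0,0,0,100],[-205,0,26,0,0,0,100],[-205,0,26,0,0,0,100]]]'
python3 - <<'E'
from h import *
im,d,W=cloud('scene'); I=im.astype(int); X,Y,Z=W[...,0],W[...,1],W[...,2]
P=W[(I[...,2]>I[...,0]+40)&(I[...,2]>I[...,1]+25)&(np.hypot(X-535,Y+367)<120)]
print(cv2.minAreaRect(P[:,:2].astype(np.float32)))
a=np.radians(10.4); s=P[:,:2]@[np.cos(a),np.sin(a)]
for lo in range(int(s.min()),int(s.max()),12):
    k=(s>=lo)&(s<lo+12)
    if k.sum()>4: print(lo,np.round(np.percentile(P[k,2],[2,50,97]),1),end=' ')
print()
for c in('scene','top'):
    if c=='top': im,d,W=cloud(c); I=im.astype(int); X,Y,Z=W[...,0],W[...,1],W[...,2]
    f=(I[...,2]>I[...,0]+40)&(I[...,2]>I[...,1]+25)&(np.hypot(X-545,Y+46)<110)&(Z>30); print('full',cv2.minAreaRect(W[f][:,:2].astype(np.float32)))
a=np.radians(46); u=np.array([np.cos(a),np.sin(a)]); c=np.array([541.5,-51.5])+8*u
plan((c[0],c[1],215),-44); print(c)
E
```

```text
t: 13.1
tool_pos: [539.5, -364.1, 11.5]
eef_rot: [[-0.123, 0.184, -0.975], [-0.024, -0.983, -0.182], [-0.992, 0.001, 0.125]]
contact_force: [-4.7, 2.5, 10.2]
width: 0.74
t: 14.1
tool_pos: [541.9, -365.6, 225.1]
eef_rot: [[-0.112, 0.184, -0.977], [-0.031, -0.983, -0.181], [-0.993, 0.01, 0.116]]
contact_force: [0.2, -0.7, 0.2]
width: 0.999
((545.1107788085938, -364.0688781738281), (201.7353057861328, 74.21531677246094), 6.502182960510254)
382 [44.3 46.9 50. ] 394 [ 4.  30.2 51.3] 406 [ 3.1  8.5 52.1] 418 [ 4.1  9.3 62.2] 430 [ 3.3  9.1 71.3] 442 [ 4.2  9.1 80.6] 454 [ 2.9  9.5 84.5] 466 [ 4.2 10.1 83.8] 478 [ 3.4 10.3 84.3] 490 [ 3.7 11.8 84.2] 502 [ 3.1 27.6 83.5] 514 [ 9.1 56.2 86.2] 526 [ 6.1 74.7 86.5] 538 [78.2 84.  87.7] 
full ((548.05712890625, -48.36366271972656), (157.99124145507812, 69.03789520263672), 46.01799392700195)
full ((543.8511962890625, -46.028770446777344), (156.9871063232422, 65.43262481689453), 46.200233459472656)
t 14.2 pos [ 539.6 -364.   218.9] w 1.002 F [-0.2 -0.5 -0.4] q [-32.  28.  72.  -5.  86.  48.]
shift [  -5.  -311.5  -65.6] turn [-0.6176  0.1206  0.0358]
[547.05726696 -45.7452816 ]
```

The empty bin stands flat on the tray floor, released: rim at 84 mm all along, floor about 7 mm inside. Next, the full bin.

```bash
python3 -m crank '[[[0,-30,-6,-0.07,0.02,0,100],[-1,-70,-15,-0.16,0.04,0.01,100],[-2,-115,-24,-0.24,0.05,0.01,100],[-3,-160,-33,-0.33,0.07,0.02,100],[-4,-205,-43,-0.42,0.09,0.03,100],[-5,-250,-53,-0.5,0.11,0.03,100],[-5,-290,-61,-0.58,0.12,0.035,100],[-5,-311,-65,-0.617,0.12,0.036,100],[-5,-311,-65,-0.617,0.12,0.036,100],[-5,-311,-65,-0.617,0.12,0.036,100]]]'
python3 - <<'E'
from h import *
plan((543.9,-49.3,3),-44)
s=manip.get_state(); im,d,W=cloud('wrist'); I=im.astype(int); X,Y,Z=W[...,0],W[...,1],W[...,2]
save('w2',im)
f=(I[...,2]>I[...,0]+40)&(I[...,2]>I[...,1]+25)&(np.hypot(X-545,Y+46)<110)&(Z>25)&(Z<95); P=W[f]
r=cv2.minAreaRect(P[:,:2].astype(np.float32)); print(r)
a=np.radians(46); u=np.array([np.cos(a),np.sin(a)]); v=np.array([-u[1],u[0]])
q=P[:,:2]-[541.8,-51.5]; sx=q@u; sy=q@v
print('x',np.percentile(sx,[.5,99.5]),'y',np.percentile(sy,[.5,99.5]))
for lo in range(-80,90,12):
    k=(sx>=lo)&(sx<lo+12)
    if k.sum()>4: print(lo,k.sum(),np.round(np.percentile(P[k,2],[50,97]),1),np.round(np.percentile(sy[k],[1,99]),1))
E
```

```text
t: 15.2
tool_pos: [545.8, -46.3, 213.5]
eef_rot: [[-0.003, 0.719, -0.695], [-0.001, -0.695, -0.719], [-1.0, -0.002, 0.003]]
contact_force: [-0.2, -0.4, 0.3]
width: 1.004
t 15.2 pos [545.8 -46.3 213.5] w 1.004 F [-0.2 -0.4  0.3] q [-6. 15. 91. -0. 74. 38.]
shift [210.5   1.1   2.8] turn [-0.0001  0.003   0.0019]
((546.4672241210938, -46.96300506591797), (156.52333068847656, 63.704349517822266), 46.1081657409668)
x [-71.3984065   84.70612519] y [-31.80267879  31.46955672]
-80 149 [43.8 45.1] [-30.9  30.2]
-68 334 [43.3 45.3] [-31.8  30.1]
-56 44 [44.7 52.7] [-31.8  30.9]
-44 40 [55.3 62.2] [-31.8  29.9]
-32 42 [65.7 72.9] [-31.7  30.4]
-20 67 [74.9 80.4] [-31.8  30.3]
-8 57 [79.5 80.9] [-31.5  31. ]
4 69 [79.4 80.9] [-31.4  30.8]
16 85 [79.4 80.9] [-31.8  30.4]
28 78 [79.5 80.9] [-31.4  31. ]
40 104 [79.1 81. ] [-31.8  31.6]
52 103 [79.3 81.1] [-31.6  31.4]
64 440 [79.5 80.9] [-31.   30.9]
76 590 [79.8 81. ] [-26.9  27.6]
```

View pics/w2.png

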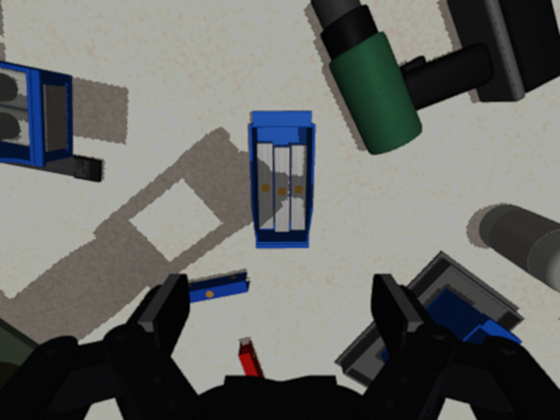

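```bash
python3 -m crank '[[[25,0.5,1,0,0,0,100],[65,1,2.8,0,0,0,100],[105,1,2.8,0,0.003,0.002,100],[140,1,2.8,0,0.003,0.002,100],[170,1,2.8,0,0.003,0.002,100],[190,1,2.8,0,0.003,0.002,100],[203,1,2.8,0,0.003,0.002,100],[210,1,2.8,0,0.003,0.002,100],[210,1,2.8,0,0.003,0.002,100],[210,1,2.8,0,0.003,0.002,100]]]'
python3 -c "
from h import *
plan((543.9,-49.3,3),-44)"
python3 -m crank '[[[0,0,0,0,0,0,75],[0,0,0,0,0,0,60],[0,0,0,0,0,0,55],[0,0,0,0,0,0,55],[0,0,0,0,0,0,55]]]' 80
```

```text
t: 16.25
tool_pos: [545.0, -50.2, 4.6]
eef_rot: [[0.002, 0.718, -0.696], [-0.0, -0.696, -0.718], [-1.0, 0.002, -0.001]]
contact_force: [0.9, -0.5, -1.0]
width: 1.001
t 16.25 pos [545.  -50.2   4.6] w 1.001 F [ 0.9 -0.5 -1. ] q [ -6.  27. 108.  -0.  45.  38.]
shift [ 1.6 -1.4  0.2] turn [-0.0015 -0.0014 -0.0019]
t: 16.75
tool_pos: [545.9, -50.1, 6.1]
eef_rot: [[0.005, 0.718, -0.696], [-0.0, -0.696, -0.718], [-1.0, 0.004, -0.003]]
contact_force: [-0.3, 0.9, 6.2]
width: 0.735
```

```bash
python3 -m crank '[[[-5,0,0,0,0,0,55],[-12,0,0,0,0,0,55],[-22,0,0,0,0,0,55],[-35,0,0,0,0,0,55],[-50,0,0,0,0,0,55],[-68,0,0,0,0,0,55],[-86,0,0,0,0,0,55],[-100,0,0,0,0,0,55],[-108,0,0,0,0,0,55],[-110,0,0,0,0,0,55]]]' 80
cat >> h.py <<'E'
def binfit(cam,c,yaw,zmin,rad=110):
    "blue bin near c: x/y ends in frame at c,yaw; rim line"
    im,d,W=cloud(cam); I=im.astype(int); X,Y,Z=W[...,0],W[...,1],W[...,2]
    P=W[(I[...,2]>I[...,0]+40)&(I[...,2]>I[...,1]+25)&(np.hypot(X-c[0],Y-c[1])<rad)&(Z>zmin)]
    a=np.radians(yaw); u=np.array([np.cos(a),np.sin(a)]); q=P[:,:2]-c; sx=q@u; sy=q@[-u[1],u[0]]
    r=cv2.minAreaRect(P[:,:2].astype(np.float32)); print(cam,len(P),'rect',np.round([*r[0],*r[1],r[2]],1),'x',np.round(np.percentile(sx,[.5,99.5]),1),'y',np.round(np.percentile(sy,[.5,99.5]),1))
    xs,zs,ys=[],[],[]
    for lo in range(-14,66,8):
        k=(sx>=lo)&(sx<lo+8)
        if k.sum()>6:
            z=np.percentile(P[k,2],92); m=k&(P[:,2]>z-6); xs.append(np.mean(sx[m])); zs.append(z); ys.append(np.ptp(sy[m])/2+sy[m].min())
    if len(xs)>2: print(' rim z',np.round(zs,1),'pitch',round(np.degrees(np.arctan(np.polyfit(xs,zs,1)[0])),2),'mid y',np.round(ys,1))
    return P,sx,sy,im
E
python3 - <<'E'
from h import *
plan((543.9,-49.3,110),-44)
s=manip.get_state()['tool_pos']; c=np.array(s[:2])
binfit('wrist',c,46,s[2]+20); binfit('scene',c,46,s[2]+20)
E
```

```text
t: 17.75
tool_pos: [546.0, -50.2, 117.4]
eef_rot: [[0.007, 0.718, -0.696], [-0.001, -0.696, -0.718], [-1.0, 0.006, -0.004]]
contact_force: [-0.1, -0.3, -4.4]
width: 0.741
t 17.75 pos [546.  -50.2 117.4] w 0.741 F [-0.1 -0.3 -4.4] q [ -6.  19. 100.   0.  60.  38.]
shift [ 7.4 -2.1  0.9] turn [-0.0016 -0.0045 -0.0056]
wrist 23796 rect [562.  -56.8 150.4  98.4  46.2] x [-67.8  81.3] y [-30.5  32.4]
 rim z [191.3 191.5 191.5 191.6 191.4 191.5 191.5 191.5 191.4 191.6] pitch 0.1 mid y [ -8.8   1.1   1.  -16.1   0.9   0.9   1.    1.    0.9   1. ]
scene 672 rect [548.4 -49.  157.7  69.2  46.5] x [-75.8  80.7] y [-35.   32.2]
 rim z [181.7 159.1 189.1 190.4 192.2 189.2 188.6 188.6] pitch 11.16 mid y [ -2.5 -32.1 -32.8  -1.7  -0.9  -0.8  -2.6   0.7]
```

Level grip (rim pitch 0.1°), with the bin origin 6 mm below the TCP. Next, to a waypoint in front of the panel.

```bash
python3 -c "
from h import *
plan((602,122,235),34.73)"
```

```text
t 17.85 pos [545.2 -50.1 116.1] w 0.734 F [ 0.1 -0.6 -5.3] q [ -6.  19. 100.   0.  60.  38.]
shift [-118.7  -78.5 -163.5] turn [-1.3757  0.     -0.0052]
```

```bash
python3 -m crank '[[[-8,0,0,-0.03,0,0,55],[-22,-2,-4,-0.1,0,0,55],[-38,-8,-16,-0.2,0,0,55],[-54,-16,-33,-0.32,0,0,55],[-70,-25,-52,-0.45,0,0,55],[-84,-35,-73,-0.58,0,0,55],[-96,-45,-94,-0.71,0,0,55],[-106,-54,-113,-0.84,0,0,55],[-114,-63,-131,-0.97,0,0,55],[-118,-71,-147,-1.1,0,-0.003,55],[-118,-76,-158,-1.22,0,-0.005,55],[-118.5,-78.5,-163.5,-1.32,0,-0.005,55]]]' 80
python3 -c "
from h import *
plan((602,122,235),34.73)"
```

```text
t: 19.05
tool_pos: [602.0, 123.2, 234.2]
eef_rot: [[-0.001, 0.849, 0.529], [0.0, 0.529, -0.849], [-1.0, -0.001, -0.001]]
contact_force: [-0.7, 0.3, -3.4]
width: 0.742
t 19.05 pos [602.  123.2 234.2] w 0.742 F [-0.7  0.3 -3.4] q [ 10.  21.  80.   0.  79. -21.]
shift [-0.8 -0.6  1. ] turn [-0.0489 -0.0009  0.001 ]
```

```bash
python3 -m crank '[[[5,-0.3,0,-0.02,0,0,55],[18,-0.6,-5,-0.04,0,0,55],[34,-0.6,-14,-0.049,0,0,55],[50,-0.6,-28,-0.049,0,0,55],[64,-0.6,-44,-0.049,0,0,55],[72,-0.6,-60,-0.049,0,0,55],[75,-0.6,-74,-0.049,0,0,55],[75,-0.6,-86,-0.049,0,0,55],[75,-0.6,-95,-0.049,0,0,55],[75,-0.6,-100,-0.049,0,0,55],[75,-0.6,-100,-0.049,0,0,55],[75,-0.6,-100,-0.049,0,0,55]]]' 80
cat > m.py <<'E'
from h import *
a=np.radians(34.73); u=np.array([-np.sin(a),np.cos(a)]); v=-np.array([np.cos(a),np.sin(a)])
s=manip.get_state(); T=np.array(s['tool_pos']); print('t',round(s['t'],2),'TCP rack',np.round([T[:2]@u+96.3,T[:2]@v+564.5,T[2]],1),'F',np.round(s['contact_force'],1),'w',round(s['width'],3))
E=np.array(s['eef_rot']); print('tool y yaw',np.round(np.degrees(np.arctan2(E[1,1],E[0,1])),2),'down',np.round(E[:,0],3))
im,d,W=cloud('wrist'); I=im.astype(int)
X=W[...,:2]@u+96.3; Y=W[...,:2]@v+564.5; Z=W[...,2]
blue=(I[...,2]>I[...,0]+40)&(I[...,2]>I[...,1]+25)
b=blue&(abs(Y)<45)&(Z>140)&(X<84)
print('bin X',np.round(np.nanpercentile(X[b],[.3,99.7]),1))
tz=np.nanpercentile(Z[b],97); r=b&(Z>tz-5)
print('rim z',round(tz,1),'Y ends',np.round(np.percentile(Y[r],[.5,99.5]),1),'X ends',np.round(np.percentile(X[r],[.3,99.7]),1))
xs=[];ym=[];zs=[]
for lo in np.arange(np.percentile(X[r],1)+10,np.percentile(X[r],99)-16,8):
    k=r&(X>=lo)&(X<lo+8)
    if k.sum()>10: xs.append(lo);ym.append((Y[k].min()+Y[k].max())/2);zs.append(np.median(Z[k]))
print('rel yaw',round(np.degrees(np.arctan(np.polyfit(xs,ym,1)[0])),2),'pitch',round(np.degrees(np.arctan(np.polyfit(xs,zs,1)[0])),2))
g=(np.ptp(I,2)<35)
for lo,hi in((-65,-40),(40,65)):
    p=g&(Y>lo)&(Y<hi)&(Z>234)&(Z<250)&(X<110)&(X>75); q=g&(Y>lo)&(Y<hi)&(Z>196)&(Z<204)&(X>65)&(X<84)
    print('panel front',np.round(np.percentile(X[p],[.5]),1) if p.sum() else None,'strip X',q.sum(),np.round(np.percentile(X[q],[5,50,95]),1) if q.sum()>3 else None,'z',np.round(np.percentile(Z[q],[50,95]),1) if q.sum()>3 else None)
for n,c in(('h',104),('p',-104)):
    k=blue&(abs(Y-c)<45)&(Z>180)&(X>-40)&(X<90); print(n,k.sum(),np.round(np.percentile(Y[k],[1,99]),1) if k.sum() else '')
np.savez('/tmp/m',im=im,W=W); save('m%d'%int(s['t']*10),im)
E
python3 m.py
```

```text
t: 20.25
tool_pos: [548.9, 207.6, 159.7]
eef_rot: [[-0.0, 0.822, 0.57], [0.0, 0.57, -0.822], [-1.0, -0.0, -0.0]]
contact_force: [-0.1, -0.5, -4.6]
width: 0.738
t 20.25 TCP rack [-45.8  -4.9 159.7] F [-0.1 -0.5 -4.6] w 0.738
tool y yaw 34.74 down [-0.  0. -1.]
bin X [-113.7   35.8]
rim z 234.3 Y ends [-37.   26.1] X ends [-62.   35.8]
rel yaw 0.08 pitch -0.15
panel front None strip X 258 [73.4 73.8 74.4] z [198.8 200.3]
panel front None strip X 280 [73.3 73.7 74.4] z [198.8 200.5]
h 10550 [ 69.9 132.2]
p 10762 [-137.7  -74.9]
```

```bash
python3 -m crank '[[[0,-1,-4,0,0,0,55],[2,-2,-10,0,0,0,55],[4,-3.5,-17,0,0,0,55],[6,-4.5,-25,0,0,0,55],[6,-4.5,-33,0,0,0,55],[6,-4.5,-39,0,0,0,55],[6,-4.5,-42,0,0,0,55],[6,-4.5,-42,0,0,0,55],[6,-4.5,-42,0,0,0,55]]]' 80
python3 m.py
```

```text
t: 21.2
tool_pos: [521.4, 239.4, 153.7]
eef_rot: [[-0.0, 0.822, 0.57], [-0.0, 0.57, -0.822], [-1.0, -0.0, -0.0]]
contact_force: [-0.0, 0.5, -5.1]
width: 0.739
t 21.2 TCP rack [ -4.   -0.5 153.7] F [-0.   0.5 -5.1] w 0.739
tool y yaw 34.74 down [-0. -0. -1.]
bin X [-71.9  77.6]
rim z 228.2 Y ends [-32.6  30.6] X ends [-20.3  77.9]
rel yaw -3.92 pitch -0.2
panel front [84.1] strip X 341 [73.7 74.9 76. ] z [199.5 200.8]
panel front [84.] strip X 305 [73.8 74.9 75.7] z [199.7 200.8]
h 12048 [ 70.  132.6]
p 10878 [-137.7  -74.9]
```

```bash
python3 -m crank '[[[0,0,-2,0,0,0,55],[0,0,-4,0,0,0,55],[0,0,-4.2,0,0,0,55],[0,0,-4.2,0,0,0,55],[3,0,-4.2,0,0,0,55],[6,0,-4.2,0,0,0,55],[9,0,-4.2,0,0,0,55],[11,0,-4.2,0,0,0,55],[11,0,-4.2,0,0,0,55],[11,0,-4.2,0,0,0,55]]]' 80
python3 m.py
```

```text
t: 22.25
tool_pos: [519.1, 242.8, 142.6]
eef_rot: [[-0.0, 0.822, 0.57], [-0.0, 0.57, -0.822], [-1.0, -0.0, -0.0]]
contact_force: [0.1, 0.1, -4.6]
width: 0.738
t 22.25 TCP rack [ 1.000e-01 -4.000e-01  1.426e+02] F [ 0.1  0.1 -4.6] w 0.738
tool y yaw 34.72 down [-0. -0. -1.]
bin X [-67.9  81.7]
rim z 217.2 Y ends [-32.6  30.7] X ends [-16.1  82. ]
rel yaw -3.82 pitch -0.13
panel front [84.1] strip X 382 [73.9 75.  76. ] z [199.6 200.8]
panel front [84.] strip X 380 [73.9 75.  76. ] z [199.6 200.8]
h 10285 [ 69.9 132.1]
p 9875 [-137.3  -74.8]
```

```bash
python3 -m crank '[[[1.5,0,0,0,0,0,55],[3,0,0,0,0,0,55],[4.5,0,0,0,0,0,55],[6,0,0,0,0,0,55],[7.5,0,0,0,0,0,55],[9,0,0,0,0,0,55],[10.5,0,0,0,0,0,55],[12,0,0,0,0,0,55],[13,0,0,0,0,0,55],[13,0,0,0,0,0,55],[13,0,0,0,0,0,55]]]' 80
python3 m.py
```

```text
t: 23.4
tool_pos: [519.2, 242.8, 129.8]
eef_rot: [[-0.0, 0.822, 0.569], [0.0, 0.569, -0.822], [-1.0, 0.0, -0.0]]
contact_force: [0.9, -0.6, -4.3]
width: 0.741
t 23.4 TCP rack [ 1.000e-01 -5.000e-01  1.298e+02] F [ 0.9 -0.6 -4.3] w 0.741
tool y yaw 34.71 down [-0.  0. -1.]
bin X [-67.9  82. ]
rim z 204.3 Y ends [-32.6  30.7] X ends [-16.1  82. ]
rel yaw -2.66 pitch -0.22
panel front [84.1] strip X 492 [73.7 75.  76. ] z [199.5 200.7]
panel front [84.] strip X 483 [73.8 74.9 76. ] z [199.7 200.8]
h 10298 [69.8 89.3]
p 9213 [-93.6 -74.7]
```

The lip is in the slot: lower edge at about 191 mm, centred between strip and panel, no contact force. I'll seat it, release and retreat.

```bash
python3 -m crank '[[[0.7,0,0,0,0,0,55],[1.4,0,0,0,0,0,55],[2,0,0,0,0,0,55],[2,0,0,0,0,0,55]]]' 80
python3 -m crank '[[[0,0,0,0,0,0,76],[0,0,0,0,0,0,78],[0,0,0,0,0,0,82],[0,0,0,0,0,0,90],[0,0,0,0,0,0,100],[0,0,0,0,0,0,100],[0,0,0,0,0,0,100],[0,0,0,0,0,0,100]]]'
python3 m.py
```

```text
t: 23.85
tool_pos: [519.4, 243.0, 128.8]
eef_rot: [[0.001, 0.822, 0.57], [0.001, 0.57, -0.822], [-1.0, 0.001, -0.0]]
contact_force: [-1.5, -1.6, 3.1]
width: 0.738
t: 24.65
tool_pos: [519.4, 243.0, 128.7]
eef_rot: [[0.001, 0.822, 0.569], [0.001, 0.569, -0.822], [-1.0, 0.001, -0.0]]
contact_force: [0.1, -0.2, 0.2]
width: 1.003
t 24.65 TCP rack [ 1.000e-01 -8.000e-01  1.287e+02] F [ 0.1 -0.2  0.2] w 1.003
tool y yaw 34.71 down [ 0.001  0.001 -1.   ]
bin X [-73.6  79.4]
rim z 203.6 Y ends [-32.6  30.3] X ends [10.7 79. ]
rel yaw -0.02 pitch 5.01
panel front [84.1] strip X 488 [73.8 75.  76.1] z [199.6 200.8]
panel front [84.] strip X 487 [73.9 75.  76. ] z [199.6 200.8]
h 10632 [69.8 88.1]
p 9405 [-92.3 -74.7]
```

```bash
python3 -m crank '[[[-10,0,0,0,0,0,100],[-30,0,0,0,0,0,100],[-60,0,0,0,0,0,100],[-95,0,0,0,0,0,100],[-135,0,0,0,0,0,100],[-175,0,0,0,0,0,100],[-215,0,10,0,0,0,100],[-250,0,20,0,0,0,100],[-270,0,30,0,0,0,100],[-270,0,30,0,0,0,100],[-270,0,30,0,0,0,100]]]'
python3 m.py
python3 - <<'E'
from h import *
a,_,W=cloud('scene'); b,_,_=cloud('wrist')
save('end',np.hstack([cv2.resize(a[90:400,140:420],(400,443)),cv2.copyMakeBorder(cv2.resize(b,(400,300)),0,143,0,0,cv2.BORDER_CONSTANT)]))
I=a.astype(int)
for n in ('bottle','drill'): print(n,[np.round(r['centre']) for r in recognise(n,'scene')[:1]])
binfit('scene',np.array([538,-365.]),10.4,60,100)
E
```

```text
t: 25.8
tool_pos: [536.0, 218.1, 398.6]
eef_rot: [[0.001, 0.822, 0.569], [0.001, 0.569, -0.822], [-1.0, 0.001, -0.0]]
contact_force: [1.6, -0.9, -0.2]
width: 1.004
t 25.8 TCP rack [-2.980e+01 -2.000e-01  3.986e+02] F [ 1.6 -0.9 -0.2] w 1.004
tool y yaw 34.7 down [ 0.001  0.001 -1.   ]
bin X [-74.5  78.4]
rim z 203.7 Y ends [-32.3  30.3] X ends [21.3 78.4]
rel yaw -0.09 pitch 5.31
panel front [84.2] strip X 34 [74.4 74.9 75.5] z [199.8 200.4]
panel front [84.] strip X 44 [73.6 74.6 75.6] z [199.3 200.5]
h 1637 [ 70.8 134.1]
p 1393 [-138.7  -74.9]
bottle [array([ 724., -312.,  122.])]
drill [array([748., -81.,  54.])]
scene 288 rect [ 560.4 -360.4  126.2   65.6   10.2] x [-37.6  85.1] y [-32.2  32.9]
 rim z [84.8 84.7 85.4 85.3 85.5 85.7 85.3 86.1 86.4 86.7] pitch 1.4 mid y [ 0.1  0.  -0.1  0.7  0.8  0.1  1.   0.4 -0.   1.2]
```

View pics/end.png

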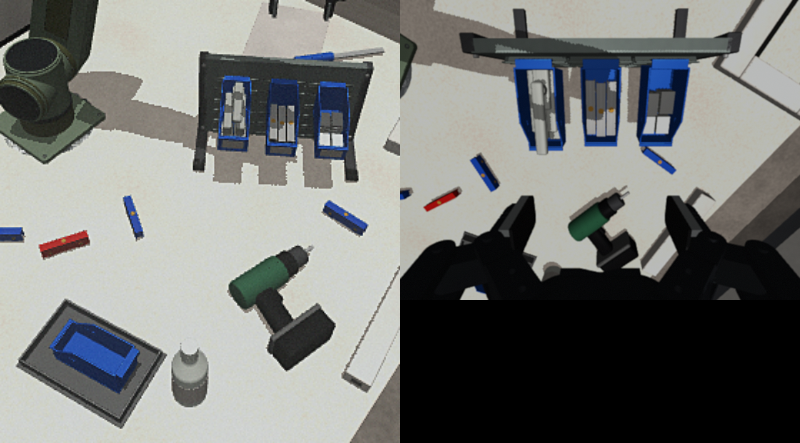

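The final picture shows the full bin hanging in the middle place with its three carriages (scene half 281,115). Both neighbours are in place, the empty bin is flat in the tray (95,357), and the bottle (190,375) and drill (280,300) are where they were. Handing in.

```bash
python3 -c "
from station import manip
print(manip.hand_in())"
```

```text
the job is handed in; nothing more can be done
None
```

The swap is done and handed in at about 26 s of the 66 s allowed. The empty bin stands in the returns tray and the full bin hangs in the middle place on the top rail with its three carriages in it. The hand-in itself reports no verdict.

**Last checks:**
- **Full bin:** The lip is in the slot, with its rear face at rack x ≈ 78.5–80 mm and the rim at 203.7 mm. The bin is square to the panel within 0.1° and sags about 5° nose-down, as the empty one did. The fingers had been opened and no contact force remained.
- **Empty bin:** It is flat on the tray floor, about 6 mm from the tray's middle. One measurement shows 1.4° of pitch, which I take as camera noise and which is inside the limit.
- **Bystanders:** The neighbouring bins are within about 2 mm of where they were. The recogniser put the bottle and drill within about 5 mm of their first readings, about its own accuracy.

**What disagreed:**
- **Gripper:** The fingertips were about 38 mm farther back than the stated TCP. My first grasp closed in the air above the empty bin without touching anything. I measured the fingers with the wrist camera's depth and corrected for it.
- **Cameras:** The scene and top views differed by 2–4 mm, so I set the fit on the rail from the wrist camera, measuring the lip and the rail in the same view.

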